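# Scan a box of staples with the trigger scanner

### The arm

A 6-joint arm with a two-finger parallel gripper is mounted at the origin on a cart in front of the work surface, level with it; the furniture and walls round the work are solid. World frame = base frame: x ahead of the robot, y to its left, z up, the work surface at z = 0. Lengths are in m, angles in rad, forces in N, time in s.
With the tool pointing down it reaches from about 0.25 to 0.775 m from the base axis. Payload 8.9 kg.
Tool frame: the origin (TCP) lies on the front face of the gripper's body, between the roots of the fingers; the fingertips stand 73 mm ahead of it and the grasp point (between the pads) lies 54 mm ahead of it (nose_length is the distance from the TCP to the fingertips, in m); z points along the fingers, y is the direction in which the jaws open and shut (so a half turn about z gives the same grasp; the last joint's range is limited). The gripper opens to 85 mm and grips with 20 to 120 N. Pads are 22 mm wide; open, the fingers measure 114 mm over their backs; the gripper's body (76 mm by 85 mm) begins 54 mm behind the grasp point. The pads swing forward as they close: fully open they stand 13 mm farther back than shut.
Start: joints at [1.154, 0.291, -0.153, 1.127, 0, 1.431], TCP at [0.144, 0.505, 0.304] pointing down, gripper open.
Joint ranges: [-2.52, 2.52], [-0.91, 1.74], [-1.3, 1.37], [-1.96, 2.02], [-1.52, 1.47], [-3.14, 3.14]. Speed limits (rad/s): [2.22, 2.22, 2.79, 3.14, 3.14, 3.14].

### API

Orientations are given as a rotation vector (axis times angle).
In Python, from station import * gives the robot as it stands. Calls block until the motion is done:
- goto(position, orientation): joint-space move of the TCP to a pose.
- servo_line(position, rot=None, v=0.15, contact_N=None): straight line of the TCP; rot=None keeps the orientation; v is the mean speed in m/s. With contact_N (N) it stops when the force on the tool has changed by that much, and returns True; else False.
- move_joints(angles): joint-space move.
- gripper_to(opening, squeeze=None): finger opening in m; squeeze is the grip in N (None keeps the last); returns when the fingers have stopped.
- hold(seconds).
- solve_ik(position, orientation): joint angles nearest the present ones, or None.
- capture(name): name is "side" or "top" or "wrist"; returns a dict with "pixels" (384x512x3 uint8, blue, green, red), "z_map" (384x512 float32, m along the optical axis (not along the pixel's ray), 0 where there is no reading), "vertical_fov" (degrees; the focal length in pixels is half the picture's height over the tangent of half this angle, whatever the lens; pixels are square), "cx", "cy" (the principal point, pixels), "T" (4x4, takes a point from camera to world coordinates). Camera axes: x right, y up, looking along -z (the intrinsics and any distortion apply to the point x, -y, -z); pixel columns grow to the right and rows downward; lengths in m; the calibration is good to about 2 mm. A picture is of the moment at which its call begins.
A pose or a line that the arm cannot do raises Unreachable and nothing moves.
- close_job(): hands the job in, once; it reports no verdict.
Trained networks look in a picture, given as the dict that the camera call returned (one of the last four; its "shot" number tells which), for a name from the list of things; names that differ only in an ending like _2 or _b are one class to them, and where a whole thing is asked for, a point or a joint stands for the part that bears it (a point fixed in the world has none). Each returns a list of dicts, best first, with "p" (0 to 1); they miss things now and then, are a little off and sometimes report something else, mostly with a low value. They report only what shows in the picture. A call takes as long as a camera call. They do not tell look-alikes from the thing itself.
- spot_in(thing, picture): "at" ([x, y, z] in m, in the coordinates of the camera as it stood for that picture, good to about 4 mm: the middle of the surface that is visible of it).
- outline_of(thing, picture): "pixels" (384x512 bool, what is visible of it).
- pinpoint(thing, picture): "at" ([x, y, z] in m, in the coordinates of the camera as it stood for that picture, good to about 4 mm: a listed point, or the origin of a listed thing).
Readings, each from a call of its own:
- read_time(): time.
- read_joint_positions(): joint angles.
- read_dq(): joint speeds.
- read_joint_torque(): joint torques, N m.
- read_position(): TCP position.
- read_orientation(): TCP orientation.
- read_ft_force(): force on the tool from outside, world axes, zero at the start.
- read_ft_torque(): the same for the moment, N m.
- read_finger_gap(): finger opening in m.
Only numpy, scipy, OpenCV 4.12 (cv2) and the standard library are available. Lean on these libraries where they do the work, as an engineer would, in place of code of your own. Each camera call takes 0.05 s, during which the arm holds its last target.

### The job

Scan the narrow, tall box of heavy staples (not the wider, flat box of paper clips): lay it flat in the middle of the rubber pad in front of the scanner's window and let go of it. Then squeeze the scanner's trigger fully in against its grip, hold it there for about a second and release it, with the box left lying on the pad.

Things in the scene. Friction and masses are not known exactly. Their poses are not given: they have to be found in the camera images.
- staple_box: Box of staples to scan: closed pale cardboard box, 37 (own x) x 62 (own y) x 31 mm tall (z), loose, 0.1 to 0.25 kg, lying flat on the worktop; grip across its 37 mm. Origin: centre of its underside. The other pale box near it, 53 x 75 mm and only 21 mm tall, holds paper clips and is not wanted; the two may lie in either place.
- scan_spot (a point): Centre of the top of the square black rubber pad (90 x 90 mm, 18 mm above the worktop) where the box is to lie, on the fixed stand of a grey pistol-shaped scanner that lies on its side; place and yaw vary. Axes: x from the scanner's grip to its head, y from window to pad, z up. The window is 88 mm away in -y, the head's upper face 67 mm above the worktop; nothing else near rises above the pad.
- squeeze_point (a point): Point 42 mm above the worktop midway between back of the scanner's grip and front of its trigger when squeezed: faces then at y +/-20.5 mm (axes as scan_spot). Level grip along x, 30 mm thick (y), 28 mm high (z), butt at x -55, head from x +42. Trigger: black lever 22 mm high on the grip's +y side, hinged at x +52, free end x -18; at rest its face is at y +32. Fingers fit down both sides.
- trigger (a joint): Angle of the scanner's sprung trigger, rad: 0 at rest (splayed out), 0.22 fully squeezed on its stop, parallel to the grip and 3 mm from it. A spring returns it; a full squeeze takes about 4.5 N at squeeze_point. Squeeze by closing the fingers along squeeze_point's y, one behind the grip (-y), one on the trigger (+y).
Mind the look-alikes: they are no part of the job. Leave any orange or turquoise look-alike of the staple_box alone.

How it is judged:
By the outcome, as a careful person would: the job done as asked, in the order asked, and still so for the second after the job is handed in, with the robot touching nothing.
It also fails if it takes over 56 s, if anything falls off the work surface, if the arm or the gripper's body presses on something with over 40 N, if the wrist force passes 120 N, or if a joint passes its speed limit or range.

## Working session

There is one attempt and no reset: what is moved stays moved. The work goes in short steps, each a Python script; the robot and the scene stay as the last script left them, time stands still between calls to the robot, and variables do not carry over. Pictures are saved under pics/ and viewed, and the job is handed in when it is done.

```bash
mkdir -p pics; ls; cat > h.py <<'E'
from station import *
import numpy as np, cv2, pickle
def world(pic,at):
    T=np.array(pic["T"]); return (T@np.r_[np.array(at,float),1])[:3]
def cloud(pic):
    z=pic["z_map"]; H,W=z.shape
    f=H/2/np.tan(np.radians(pic["vertical_fov"])/2)
    v,u=np.mgrid[:H,:W]
    P=np.stack([(u-pic["cx"])/f*z,-(v-pic["cy"])/f*z,-z,np.ones_like(z)],-1)
    w=P@np.array(pic["T"]).T
    w=w[...,:3]; w[z<=0]=np.nan
    return w
E
python3 - <<'E'
from h import *
for n in ["side","top"]:
    p=capture(n); cv2.imwrite(f"pics/{n}0.png",p["pixels"]); pickle.dump(p,open(n+"0.pkl","wb"))
    print(n,{k:v for k,v in p.items() if k not in("pixels","z_map")})
    for t in ["staple_box","scan_spot","squeeze_point"]:
        for r in pinpoint(t,p): print(t,r["p"],world(p,r["at"]).round(4))
    for r in spot_in("staple_box",p): print("spot",r["p"],world(p,r["at"]).round(4))
    w=cloud(p)
print(read_time())
E
```

```text
pics
side {'vertical_fov': 43.2474896641507, 'cx': 250.2862793130805, 'cy': 185.87303860529312, 'T': array([[ 0.99631129,  0.04650446, -0.07211896,  0.49748827],
       [-0.08528629,  0.62956073, -0.77225614, -0.51450738],
       [ 0.00948991,  0.77555827,  0.63120466,  0.65959987],
       [ 0.        ,  0.        ,  0.        ,  1.        ]]), 'shot': 1}
staple_box 0.92 [ 0.7419  0.3447 -0.0021]
staple_box 0.75 [ 0.4545  0.1395 -0.0037]
staple_box 0.75 [ 4.868e-01  2.669e-01 -4.000e-04]
staple_box 0.68 [0.3743 0.2415 0.0013]
staple_box 0.55 [ 0.6448  0.3084 -0.0018]
scan_spot 0.71 [0.5962 0.1528 0.0144]
scan_spot 0.17 [0.3731 0.2422 0.0033]
squeeze_point 0.61 [ 0.4945 -0.0098  0.0402]
spot 0.97 [0.3789 0.2259 0.0315]
spot 0.82 [0.4846 0.246  0.0335]
spot 0.69 [0.458  0.1217 0.0259]
spot 0.69 [0.6447 0.2945 0.0306]
top {'vertical_fov': 50.00427611628674, 'cx': 251.60463516045323, 'cy': 194.7331748852681, 'T': array([[ 0.01273896,  0.9980228 , -0.06154843,  0.49882182],
       [-0.99979804,  0.01175646, -0.01629907,  0.19461375],
       [-0.01554325,  0.06174364,  0.99797101,  1.05921837],
       [ 0.        ,  0.        ,  0.        ,  1.        ]]), 'shot': 2}
staple_box 0.91 [0.7486 0.3416 0.004 ]
staple_box 0.88 [0.653  0.3109 0.0029]
staple_box 0.86 [0.377  0.2442 0.001 ]
staple_box 0.83 [0.4535 0.1379 0.0049]
staple_box 0.75 [0.4809 0.269  0.0016]
scan_spot 0.64 [0.5949 0.1531 0.0199]
squeeze_point 0.83 [ 0.4949 -0.0109  0.0474]
spot 0.86 [0.6483 0.3086 0.0344]
spot 0.83 [0.4557 0.1359 0.0314]
spot 0.81 [0.3803 0.2423 0.0317]
spot 0.75 [0.4821 0.2711 0.0282]
spot 0.58 [0.7463 0.341  0.0322]
0.5
```

View pics/side0.png

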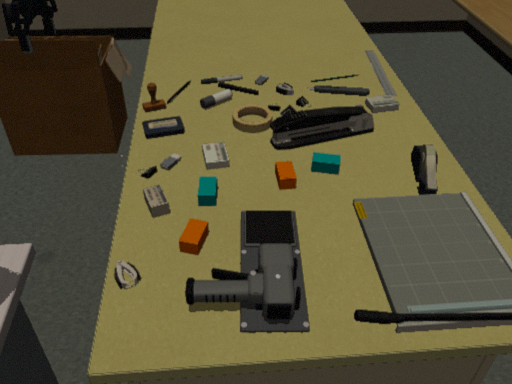

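View pics/top0.png

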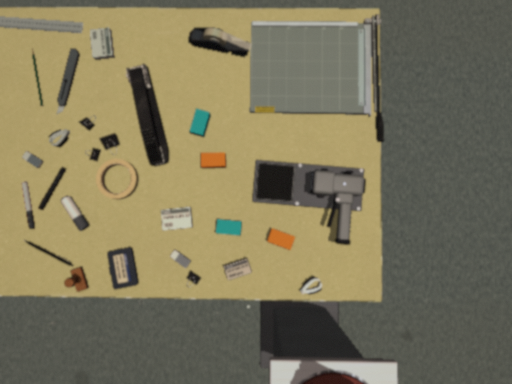

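The pale candidates are at side (157,200), (215,155) and (381,103), which are top (237,268), (176,218) and (102,43). I'll measure the size and height of each.

```bash
python3 - <<'E'
from h import *
ims=[]
for n,cs in [("side",[(157,200),(215,155),(381,103)]),("top",[(237,268),(176,218),(102,43)])]:
    p=pickle.load(open(n+"0.pkl","rb")); w=cloud(p)
    row=[]
    for (u,v) in cs:
        u0,v0=max(u-30,0),max(v-30,0)
        s=w[v0:v0+60,u0:u0+60]; 
        m=(s[...,2]>0.012).astype(np.uint8)
        _,lab,st,ce=cv2.connectedComponentsWithStats(m)
        l=lab[v-v0,u-u0]; q=s[lab==l]
        top=q[q[:,2]>np.percentile(q[:,2],60)-0.005]
        r=cv2.minAreaRect((top[:,:2]*1000).astype(np.float32))
        print(n,(u,v),l,len(q),"ztop",np.median(top[:,2]).round(4),"rect",np.round(r[0],1),np.round(r[1],1),round(r[2],1))
        row.append(cv2.resize(p["pixels"][v0:v0+60,u0:u0+60],(260,260),interpolation=cv2.INTER_CUBIC))
    ims.append(np.hstack(row))
    fl=w[...,2]; print(n,"table z", np.nanmedian(fl[(abs(fl)<.015)&(abs(w[...,1]-.3)<.25)]))
cv2.imwrite("pics/crops.png",np.vstack(ims))
p=pickle.load(open("top0.pkl","rb"))
cv2.imwrite("pics/scan.png",cv2.resize(p["pixels"][140:260,240:400],(800,600),interpolation=cv2.INTER_CUBIC))
E
```

```text
side (157, 200) 2 511 ztop 0.0298 rect [376.5 241.6] [37.  65.9] 19.2
side (215, 155) 2 497 ztop 0.0199 rect [500.5 398.9] [52.2 78.7] 6.3
side (381, 103) 2 341 ztop 0.0198 rect [955.9 606. ] [77.2 57.5] 6.5
side table z -0.0006252334770117107
top (237, 268) 1 391 ztop 0.0321 rect [378.  245.1] [35.2 62.1] 19.2
top (176, 218) 1 620 ztop 0.0219 rect [501.8 402.1] [51.8 75.7] 6.4
top (102, 43) 1 615 ztop 0.0221 rect [956.7 609.7] [76.3 53.4] 7.3
top table z 0.0014133237974423007
```

View pics/crops.png

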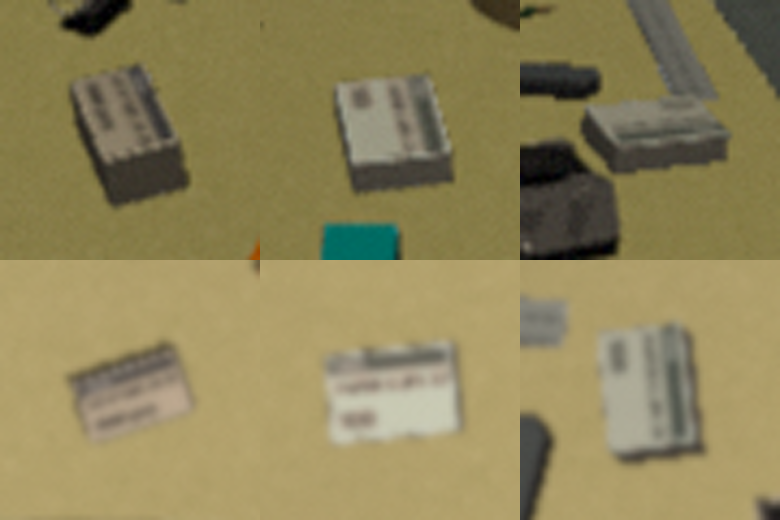

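View pics/scan.png

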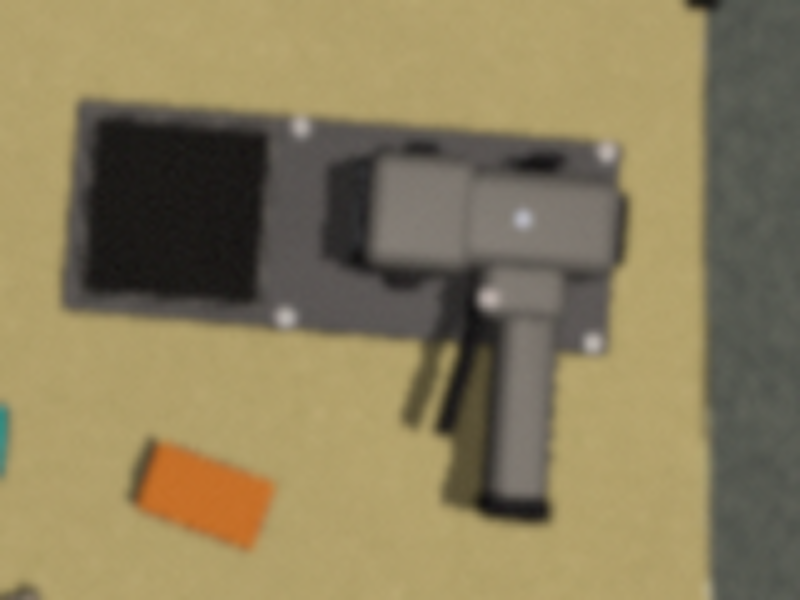

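Candidates: side (157,200) measures 37x62 mm with its top at z 31 mm, so it fits the staples. (215,155) and (381,103) are about 53x76 mm and 21 mm tall, so they are paper-clip boxes. The orange and turquoise ones are look-alikes. In the crops the first box is clearly the narrow, tall one. Next I'll fit the pad and grip.

```bash
cat > fit.py <<'E'
from h import *
def fit(p,verbose=True):
    w=cloud(p); g=p["pixels"].max(-1)
    x,y,z=w[...,0],w[...,1],w[...,2]
    m=((abs(x-.595)<.075)&(abs(y-.153)<.075)&(g<40)&(z>0.008)&(z<0.03)).astype(np.uint8)
    _,lab,st,ce=cv2.connectedComponentsWithStats(m); l=1+np.argmax(st[1:,4])
    q=w[lab==l]; r=cv2.minAreaRect((q[:,:2]*1000).astype(np.float32))
    print("pad",np.round(r[0],1),np.round(r[1],1),round(r[2],1),"z",np.median(q[:,2]).round(4),len(q))
    m=(abs(x-.475)<.04)&(abs(y+.015)<.04)&(z>0.048)&(z<0.063)
    q=w[m]; 
    if len(q)>30:
        c=q[:,:2].mean(0); u,s,vt=np.linalg.svd(q[:,:2]-c); d=vt[0]*np.sign(vt[0][0])
        n=np.array([-d[1],d[0]]); 
        e=(q[:,:2]-c)@n; a=(q[:,:2]-c)@d
        print("grip axis deg",np.degrees(np.arctan2(d[1],d[0])).round(2),"c",c.round(4),"across",np.percentile(e,[1,50,99]).round(4),"along",np.percentile(a,[0.5,99.5]).round(4),"z",np.median(q[:,2]).round(4),len(q))
if __name__=="__main__":
    for n in ["side","top"]: fit(pickle.load(open(n+"0.pkl","rb")))
E
python3 fit.py
```

```text
pad [596.4 148.5] [89.4 89.8] 86.6 z 0.0172 1457
grip axis deg 7.85 c [ 0.4805 -0.0169] across [-0.0197 -0.0026  0.0338] along [-0.038   0.0371] z 0.0543 814
pad [597.  153.9] [85.  85.2] 85.7 z 0.0192 1099
grip axis deg 6.46 c [ 0.4815 -0.0091] across [-0.0221 -0.001   0.0306] along [-0.0382  0.0347] z 0.0564 409
```

```bash
cat >> h.py <<'E'
from scipy.spatial.transform import Rotation as Ro
def rv(deg):  # jaw (tool y) along world angle deg, tool pointing down
    a=np.radians(deg); y=np.array([np.cos(a),np.sin(a),0]); z=np.array([0,0,-1.]); x=np.cross(y,z)
    return Ro.from_matrix(np.stack([x,y,z],1)).as_rotvec()
E
python3 - <<'E'
from h import *
from fit import fit
print(read_time(), read_finger_gap(), Ro.from_rotvec(read_orientation()).as_matrix().round(3))
for d in (19.2,-160.8): print(d, solve_ik([.377,.2435,.2],rv(d)))
for d in (86,-94): print(d, solve_ik([.597,.152,.2],rv(d-90)),solve_ik([.597,.152,.2],rv(d+90)), solve_ik([.495,-.01,.2],rv(d)))
E
```

```text
0.5 0.08518190558873037 [[-0.962  0.274 -0.   ]
 [ 0.274  0.962 -0.   ]
 [ 0.    -0.    -1.   ]]
19.2 [ 0.41032338  0.24175859 -0.5177864   0.81125134  0.          1.6460165 ]
-160.8 [ 4.10323385e-01  2.41758595e-01 -5.17786397e-01  8.11251335e-01
 -4.44089210e-16 -1.49557616e+00]
86 [ 0.13069614  0.53249366 -0.06189375  0.97640892  0.          1.77130564] [ 0.13069614  0.53249366 -0.06189375  0.97640892  0.         -1.37028701] [-0.16797926  0.32201039 -0.40248522  0.84630071  0.         -0.09816609]
-94 [ 0.13069614  0.53249366 -0.06189375  0.97640892  0.         -1.37028701] [ 0.13069614  0.53249366 -0.06189375  0.97640892  0.          1.77130564] [-0.16797926  0.32201039 -0.40248522  0.84630071  0.          3.04342656]
```

```bash
python3 - <<'E'
from h import *
goto([.36,.25,.26],rv(19.2))
p=capture("wrist"); pickle.dump(p,open("w1.pkl","wb")); cv2.imwrite("pics/w1.png",p["pixels"])
for t in ["staple_box"]:
    for r in pinpoint(t,p): print(t,r["p"],world(p,r["at"]).round(4))
goto([.50,.06,.36],rv(-4))
p=capture("wrist"); pickle.dump(p,open("w2.pkl","wb")); cv2.imwrite("pics/w2.png",p["pixels"])
for t in ["scan_spot","squeeze_point"]:
    for r in pinpoint(t,p): print(t,r["p"],world(p,r["at"]).round(4))
print(read_time(), p["T"])
E
```

```text
staple_box 0.85 [ 0.4498  0.1372 -0.0012]
staple_box 0.57 [0.3796 0.2452 0.0013]
scan_spot 0.94 [0.598  0.1525 0.0114]
squeeze_point 0.62 [ 0.5036 -0.0127  0.0423]
3.0333 [[ 0.99773722  0.06315925  0.02305112  0.50529477]
 [-0.06721504  0.945195    0.319513    0.14376144]
 [-0.0016076  -0.32033939  0.94730148  0.4287381 ]
 [ 0.          0.          0.          1.        ]]
```

View pics/w1.png

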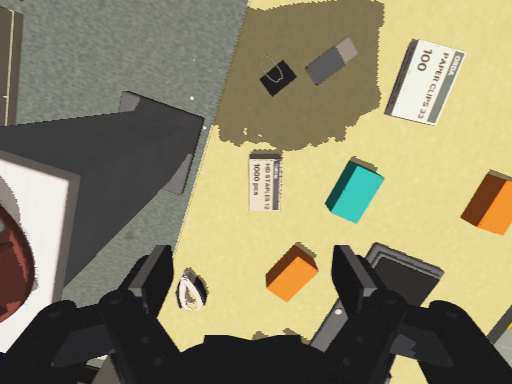

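View pics/w2.png

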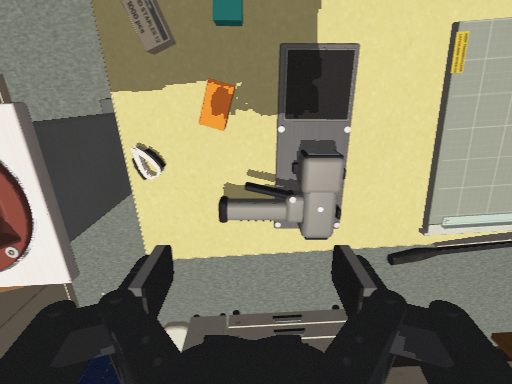

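The w1 label at (265,183) reads "HD STAPLES / 1000 pcs", which confirms the box. w2 shows the pad at (319,85), the grip at (255,208) and the trigger at (270,189). I'll refine the fits with these views.

```bash
python3 - <<'E'
from h import *
p=pickle.load(open("w1.pkl","rb")); w=cloud(p)
x,y,z=w[...,0],w[...,1],w[...,2]
m=(abs(x-.377)<.06)&(abs(y-.2435)<.06)&(z>.022)&(z<.045)
r=cv2.minAreaRect((w[m][:,:2]*1000).astype(np.float32)); print("box",r,np.median(w[m][:,2]),m.sum())
p=pickle.load(open("w2.pkl","rb")); w=cloud(p); x,y,z=w[...,0],w[...,1],w[...,2]; g=p["pixels"].max(-1)
# pad
for lo,th in ((.010,45),(.010,60)):
    m=((abs(x-.597)<.07)&(abs(y-.152)<.07)&(g<th)&(z>lo)&(z<.03)).astype(np.uint8)
    m=cv2.morphologyEx(m,cv2.MORPH_OPEN,np.ones((5,5)))
    q=w[m>0]; r=cv2.minAreaRect((q[:,:2]*1000).astype(np.float32)); print("pad",np.round(r[0],1),np.round(r[1],1),r[2],np.median(q[:,2]),len(q))
print("table z", np.nanmedian(z[(abs(z)<.012)]))
# grip
m=(z>.050)&(z<.062)&(x>.43)&(x<.53)&(abs(y+.015)<.028)&(g>60)
q=w[m]; c=q[:,:2].mean(0); d=np.linalg.svd(q[:,:2]-c)[2][0]; d*=np.sign(d[0]); n=np.array([-d[1],d[0]])
print("grip",np.degrees(np.arctan2(d[1],d[0])),c,np.percentile((q[:,:2]-c)@n,[1,99]),np.percentile((q[:,:2]-c)@d,[1,99]),len(q),np.median(q[:,2]))
vv,uu=np.where((z>.035)&(x>.38)&(x<.66)&(y>-.09)&(y<.06))
# occupancy map
s=1000; im=np.zeros((240,320,3),np.uint8)
X=((x-.40)*s); Y=((.2-y)*0)
for xx,yy,zz,col in zip(x.ravel(),y.ravel(),z.ravel(),p["pixels"].reshape(-1,3)):
    if np.isfinite(zz):
        i=int((.10-yy)*s); j=int((xx-.38)*s)
        if 0<=i<240 and 0<=j<320 and zz>.025: im[i,j]=cv2.applyColorMap(np.uint8([[min(255,max(0,(zz-.02)*4500))]]),cv2.COLORMAP_JET)[0,0]
im=cv2.resize(im,(800,600),interpolation=cv2.INTER_NEAREST)
for k in range(0,320,20): cv2.line(im,(int(k*2.5),0),(int(k*2.5),599),(90,90,90),1)
for k in range(0,240,20): cv2.line(im,(0,int(k*2.5)),(799,int(k*2.5)),(90,90,90),1)
cv2.imwrite("pics/occ.png",im)
E
```

```text
box ((377.9603576660156, 244.2579345703125), (36.103572845458984, 61.981605529785156), 19.317699432373047) 0.03000342125744279 1702
pad [576.5 154.4] [86.9 47. ] 85.95899963378906 0.017275788466191933 2055
pad [597.  152.3] [88.3 88.5] 86.0583724975586 0.017266712059205436 4383
table z -0.0006989937255042766
grip -3.6347113693590116 [ 0.49235207 -0.01413044] [-0.01554251  0.01200515] [-0.03638723  0.0366339 ] 880 0.054601049347801495
```

View pics/occ.png

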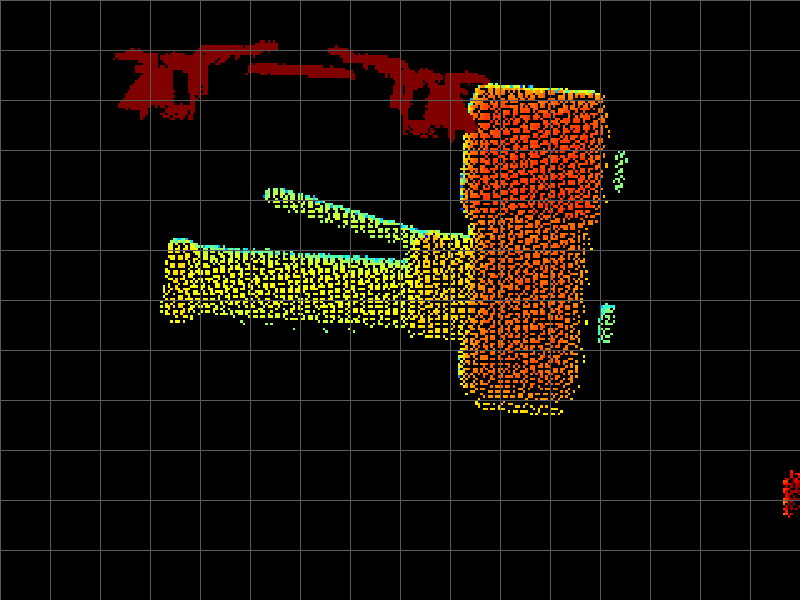

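```bash
python3 - <<'E'
from h import *
o=rv(19.3); c=[.3778,.2443]
gripper_to(.065,35)
goto(c+[.17],o)
print(servo_line(c+[.077],v=.12,contact_N=6), read_position().round(4), read_ft_force())
gripper_to(.02,35); print("gap",read_finger_gap())
servo_line(c+[.19],v=.15)
print("gap",read_finger_gap(), read_ft_force(), read_time())
p=capture("wrist"); cv2.imwrite("pics/w3.png",p["pixels"])
p=capture("side"); cv2.imwrite("pics/s3.png",p["pixels"])
E
```

```text
False [0.3784 0.2444 0.0775] [-0.04313252  0.04966805  0.88266099]
gap 0.03586850698492963
gap 0.03617250297094629 [-0.88444377 -0.09114298 -1.97837666] 6.6917
```

View pics/w3.png

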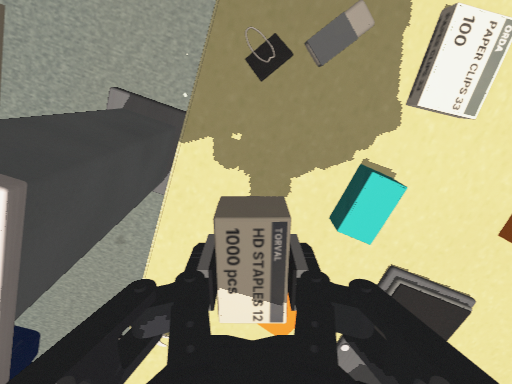

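View pics/s3.png

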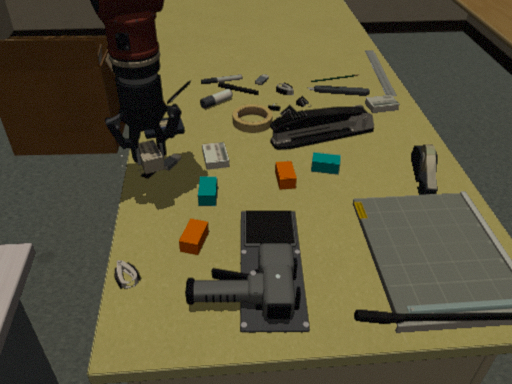

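The staple box is held level (w3 at (252,260), gap 36 mm) and the others are undisturbed. Next: place it on the pad.

```bash
python3 - <<'E'
from h import *
o=rv(-4); c=[.597,.1525]
goto(c+[.19],o); hold(.2)
print(servo_line(c+[.115],v=.15), read_finger_gap())
print(servo_line(c+[.0935],v=.03,contact_N=5), read_position().round(4), read_ft_force())
gripper_to(.065); print("gap",read_finger_gap())
servo_line(c+[.22],v=.2)
print(read_time())
for n in ("top","side","wrist"):
    p=capture(n); pickle.dump(p,open(n+"4.pkl","wb")); cv2.imwrite(f"pics/{n}4.png",p["pixels"])
    w=cloud(p); x,y,z=w[...,0],w[...,1],w[...,2]
    m=(abs(x-.597)<.06)&(abs(y-.1525)<.06)&(z>.038)&(z<.06)
    if m.sum()>20:
        r=cv2.minAreaRect((w[m][:,:2]*1000).astype(np.float32)); print(n,np.round(r[0],1),np.round(r[1],1),r[2],np.percentile(w[m][:,2],[5,50,95]),m.sum())
E
```

```text
False 0.03566224265590471
True [0.5967 0.1525 0.0957] [-0.08684419 -0.3122516   4.53700391]
gap 0.06533600913202448
10.3667
side [595.5 149.2] [63.8 36.9] 86.48690032958984 [0.04106454 0.04773189 0.04976952] 503
wrist [596.8 152. ] [62.5 36.7] 86.19876098632812 [0.04628117 0.04800392 0.04906121] 2628
```

View pics/wrist4.png

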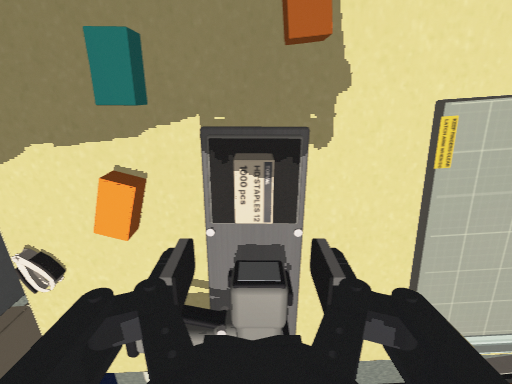

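View pics/side4.png

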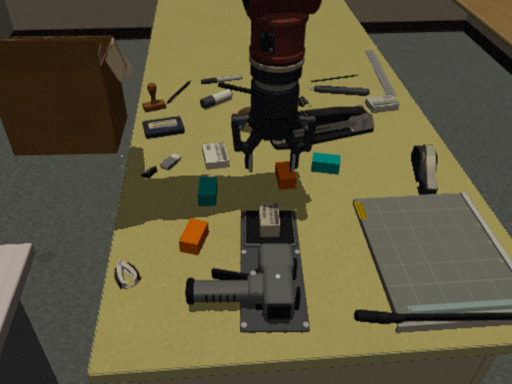

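The box lies flat and centred on the pad: wrist fit (596.8,152.0) against a pad fit of (597,152.3), top at 48 mm. Now I'll go over the grip and take one refining look.

```bash
python3 - <<'E'
from h import *
gripper_to(.085,20)
goto([.501,-.010,.25],rv(86))
print(read_joint_positions().round(2),read_time(),read_finger_gap())
p=capture("wrist"); pickle.dump(p,open("w5.pkl","wb")); cv2.imwrite("pics/w5.png",p["pixels"])
for r in pinpoint("squeeze_point",p): print(r["p"],world(p,r["at"]).round(4))
w=cloud(p); x,y,z=w[...,0],w[...,1],w[...,2]
a=np.radians(-4); X=(x-.501)*np.cos(a)+(y+.010)*np.sin(a); Y=-(x-.501)*np.sin(a)+(y+.010)*np.cos(a)
for lo in range(-56,48,8):
    m=(X*1000>lo)&(X*1000<lo+8)&(z>.03)&(z<.062)&(abs(Y)<.05)
    if m.sum()>5:
        ys=Y[m]*1000; g=ys[(ys<14)&(z[m]>.05)]; t=ys[ys>=14]
        print(lo,"grip",np.percentile(g,[1,99]).round(1) if len(g)>5 else None,"trig",np.percentile(t,[2,98]).round(1) if len(t)>3 else None)
E
```

```text
[-0.17  0.28 -0.31  0.98  0.   -0.1 ] 12.4917 0.08487520638335208
0.61 [ 0.4996 -0.0101  0.0442]
-56 grip [-21.9  10. ] trig None
-48 grip [-21.    9.1] trig None
-40 grip [-19.6   7.4] trig None
-32 grip [-19.9   7.5] trig None
-24 grip [-19.8   7.5] trig [27. 34.]
-16 grip [-19.3   7.6] trig [25.2 33.4]
-8 grip [-21.1   7.7] trig [23.3 31.9]
0 grip [-19.5   7.6] trig [21.6 29.9]
8 grip [-20.7   6.8] trig [19.7 28.3]
16 grip [-20.9   6.8] trig [18.  26.6]
24 grip [-19.1   7. ] trig [16.1 24.7]
32 grip [-19.3   7.1] trig [14.4 22.7]
40 grip [-21.5  13.2] trig [14.1 21.1]
```

View pics/w5.png

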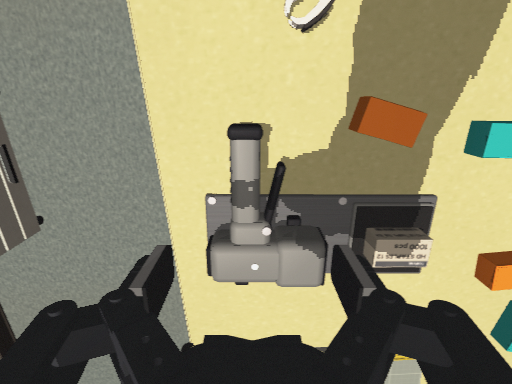

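```bash
python3 - <<'E'
from h import *
c=[.501,-.0113]; 
goto(c+[.18],rv(86))
print(servo_line(c+[.094],v=.12,contact_N=6), read_position().round(4), read_ft_force().round(2))
if abs(read_position()[2]-.094)<.003:
    gripper_to(.045,20); print("gap",read_finger_gap(),read_ft_force().round(2),read_time())
    gripper_to(.030,20); print("gap",read_finger_gap(),read_ft_force().round(2),read_position().round(4),read_time())
    for n in ("top","side","wrist"):
        p=capture(n); pickle.dump(p,open(n+"6.pkl","wb")); cv2.imwrite(f"pics/{n}6.png",p["pixels"])
    hold(.3); print("gap",read_finger_gap(),read_ft_force().round(2),read_time())
E
```

```text
False [ 0.5017 -0.0114  0.0949] [0.14 0.64 0.39]
gap 0.04492765861527307 [0.56 3.45 2.14] 14.3167
gap 0.04006488332558048 [-1.38 -0.03  7.53] [ 0.5012 -0.0118  0.0944] 14.5333
gap 0.04030868727085313 [-0.84 -0.65  7.76] 14.9833
```

View pics/wrist6.png

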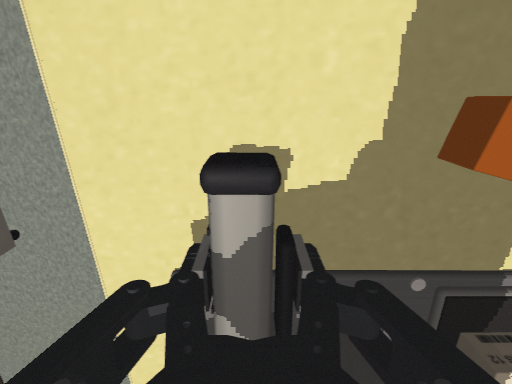

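View pics/side6.png

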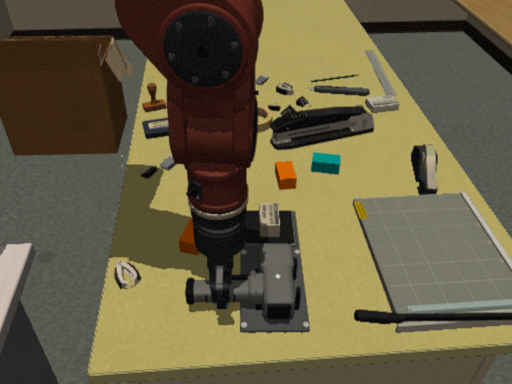

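The gap of 40.2 mm matches 41 mm given the roughly 1 mm under-read seen on the 37 mm box. Side forces are balanced, and in wrist6 the trigger (285,275) is parallel to the grip. I'll finish the second, release, retreat and check.

```bash
python3 - <<'E'
from h import *
hold(.5); print("gap",read_finger_gap(),read_ft_force().round(2),read_time())
gripper_to(.085,20); print(read_finger_gap(),read_time())
servo_line([.501,-.0113,.25],v=.15)
p=capture("wrist"); pickle.dump(p,open("w7.pkl","wb")); cv2.imwrite("pics/w7.png",p["pixels"])
w=cloud(p); x,y,z=w[...,0],w[...,1],w[...,2]
a=np.radians(-4); X=(x-.501)*np.cos(a)+(y+.010)*np.sin(a); Y=-(x-.501)*np.sin(a)+(y+.010)*np.cos(a)
for lo in range(-24,40,16):
    m=(X*1000>lo)&(X*1000<lo+8)&(z>.03)&(z<.062)&(abs(Y)<.05)&(Y>.014)
    if m.sum()>3: print(lo,"trig",np.percentile(Y[m]*1000,[2,98]).round(1))
goto([.40,-.10,.32],rv(86))
for n in ("top","side"):
    p=capture(n); cv2.imwrite(f"pics/{n}7.png",p["pixels"])
    w=cloud(p); x,y,z=w[...,0],w[...,1],w[...,2]
    m=(abs(x-.597)<.06)&(abs(y-.1525)<.06)&(z>.038)&(z<.06)
    if m.sum()>20:
        r=cv2.minAreaRect((w[m][:,:2]*1000).astype(np.float32)); print(n,np.round(r[0],1),np.round(r[1],1),r[2],np.median(w[m][:,2]))
print(read_time(),read_ft_force().round(2))
E
```

```text
gap 0.04005245118693858 [-1.27 -0.39  8.16] 15.4833
0.08525144322019597 15.9917
-24 trig [27.2 33.4]
-8 trig [23.4 32.3]
8 trig [19.7 28.4]
24 trig [16.3 24.9]
top [596.3 153.7] [61.7 36.8] 85.91126251220703 0.049653815806689705
side [595.1 149.4] [64.8 36.4] 85.54251861572266 0.04774929294630925
17.9917 [ 0.4  -0.1  -0.27]
```

View pics/w7.png

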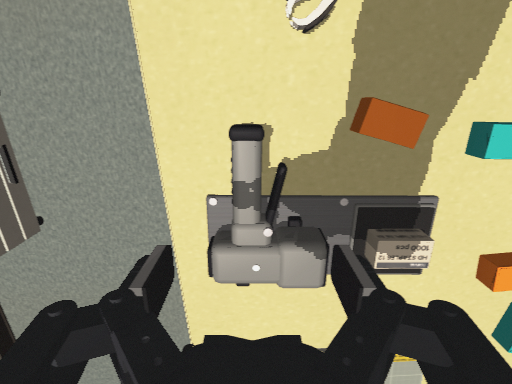

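View pics/side7.png

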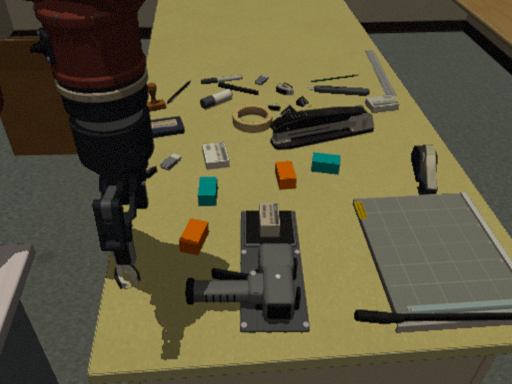

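The trigger is back out (w7 (278,190)) and the box is still on the pad (side7 (269,220)). Before handing in, I'll check offline from the saved squeeze picture that the trigger was fully in.

```bash
python3 - <<'E'
from h import *
p=pickle.load(open("wrist6.pkl","rb"));cv2.imwrite("pics/w6c.png",cv2.resize(p["pixels"][180:384,160:360],(800,600),interpolation=cv2.INTER_CUBIC))
w=cloud(p); x,y,z=w[...,0],w[...,1],w[...,2]
a=np.radians(-4); X=(x-.501)*np.cos(a)+(y+.010)*np.sin(a); Y=-(x-.501)*np.sin(a)+(y+.010)*np.cos(a)
for lo in range(-32,12,4):
    m=(X*1000>lo)&(X*1000<lo+4)&(z>.03)&(z<.062)&(abs(Y)<.05)&(p["pixels"].max(-1)<35)
    if m.sum()>3: print(lo,m.sum(),np.percentile(Y[m]*1000,[5,50,95]).round(1))
E
```

```text
-24 11 [13.1 14.2 16. ]
-20 346 [11.2 14.  17.3]
-16 153 [-1.9 14.1 17.9]
-12 266 [-22.6  13.3  19.5]
-8 686 [-34.   13.9  31. ]
-4 217 [-21.5  13.9  18.9]
0 197 [-21.4  14.1  18.9]
4 204 [-21.4  14.1  18.9]
8 150 [11.  14.1 18.8]
```

View pics/w6c.png

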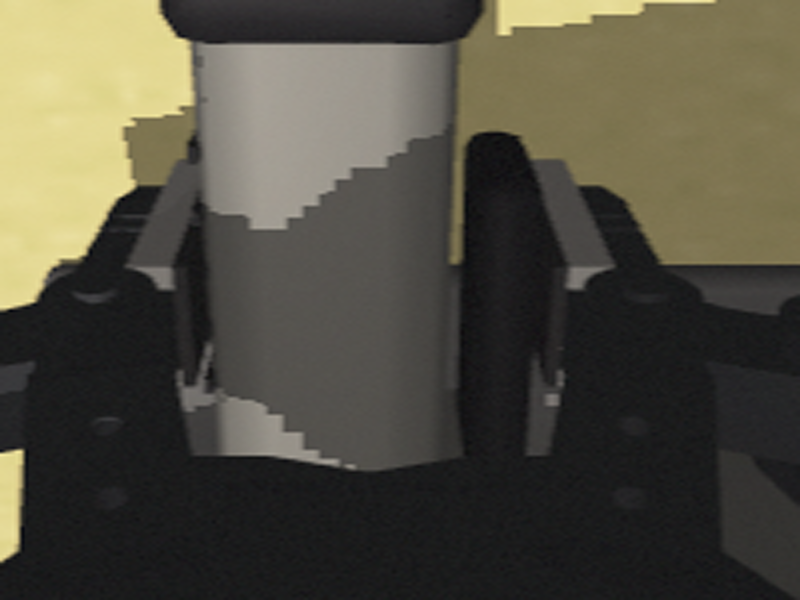

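The squeeze crop shows the trigger parallel to the grip with a gap of about 3 mm: its centreline stays at y ≈ 14 mm along its whole length. It was fully in.

```bash
python3 -c "
from station import *
print(close_job())"
```

```text
the job is handed in; nothing more can be done
None
```

The staple box is lying flat in the middle of the pad. The trigger was then squeezed fully, held and released, and I handed the job in at about 18 s of the 56 s allowed.

- **Box:** I picked the narrow, tall one. It measured about 37 x 62 mm with its top at 30–32 mm, and its label reads "HD STAPLES". I left the paper-clip boxes and the orange and turquoise look-alikes alone.
- **Placing:** the last fits put the box within about 1–2 mm of the pad's centre in each camera. Its top was at 48–50 mm, as expected for a 31 mm box on the 18 mm pad.
- **Trigger:** I held it fully in for about 1 s. The finger gap was 40 mm (the gripper reads about 1 mm low), the sideways force was near zero, and the picture shows the trigger parallel to the grip. After release it sprang back to its rest position, and the arm is clear of everything.
- **Disagreements:** the side camera read y about 4 mm lower than the other two, but for both pad and box, so it does not affect the placing. During the squeeze the tool felt about 8 N vertically, well within the limits, and it was gone after release.

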